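# Walk the medicine case square to the rail

## Task

The heavy aluminium medicine case stands askew across its taped bay. Push it round on the counter with the fingertips, nudging one corner and then another, until one of its long sides (either one) squarely faces the steel rail and the whole case stands inside the yellow tape frame. Never lift or tip it, do not touch its carrying handle, leave the bottles, carton and tape roll where they are, and finish clear of everything.

Things in the scene. Friction and masses are not known exactly. Their poses are not given: they have to be found in the camera images.
- case: Heavy (1.0 to 1.7 kg) closed aluminium case with black corner caps, latches on both long sides and a red cross on its lid; free to slide on the counter. A block 180 mm long (its own y axis), 120 mm wide (its own x axis) and 60 mm high (z up). Origin: centre of its underside. Sliding it takes about 5 to 20 N; pushed at an end of a long side it turns as it moves. It is the same for our purpose when turned by half a turn. The handle on the lid reaches 75 mm above the counter.
- handle: Black carrying handle lying on the middle of the case's lid, 88 mm long (along the case's y), 8 mm thick, top 15 mm above the lid. Fixed to the case. Origin: middle of the lid's upper face. Not to be touched.
- bay: The bay, fixed to the counter: a flat rectangle of yellow tape (14 mm wide tape, no height) measuring 168 mm along the bay's x and 228 mm along its y on the inside, and a steel stop rail parallel to the bay's y, 320 mm long, 12 mm thick, 20 mm high, its near face 150 mm from the bay's centre towards the bay's +x. Origin: centre of the tape frame on the counter, z up; +x points from the frame to the rail, roughly away from the robot.
- jar_a: Small white pill jar with a white cap, 40 mm across, 62 mm high, behind the rail. Origin: centre of its underside. Loose, stands beside the work; to be left alone.
- jar_b: Small white pill jar with a blue cap, 40 mm across, 62 mm high, behind the rail. Origin: centre of its underside. Loose, stands beside the work; to be left alone.
- amber: Amber glass bottle with a black cap, 48 mm across, 95 mm high, behind the rail. Origin: centre of its underside. Loose, stands beside the work; to be left alone.
- spray: White bottle with a blue label and cap, 52 mm across, 120 mm high, to the left of the bay. Origin: centre of its underside. Loose, stands beside the work; to be left alone.
- carton: Cardboard carton, 60 by 100 mm (its x, y) and 40 mm high, to the right of the bay. Origin: centre of its underside. Loose, stands beside the work; to be left alone.
- tape_roll: Roll of white tape lying flat, 64 mm across, 24 mm high, left of and nearer the robot than the bay. Origin: centre of its underside. Loose, stands beside the work; to be left alone.
Not all that is in view belongs to the job. Several things have the shape of the case; the one meant has the colours described above.

How it is judged:
By the outcome, as a careful person would: the job done as asked, in the order asked, and still so for the second after the job is handed in, with the robot touching nothing.
It also fails if it takes over 61 s, if anything falls off the work surface, if the arm or the gripper's body presses on something with over 40 N, if the wrist force passes 120 N, or if a joint passes its speed limit or range.

## Robot

A 6-joint arm with a two-finger parallel gripper is mounted at the origin on the work surface. World frame = base frame: x ahead of the robot, y to its left, z up, the work surface at z = 0. Lengths are in m, angles in degrees, forces in N, time in s.
With the tool pointing down it reaches from about 0.275 to 0.825 m from the base axis. Payload 4.9 kg.
Tool frame: the origin (TCP) lies midway between the tips of the shut fingers; the grasp point (between the pads) lies 19 mm behind it; z points along the fingers, y is the direction in which the jaws open and shut (so a half turn about z gives the same grasp; the last joint's range is limited). The gripper opens to 85 mm and grips with 20 to 120 N. Pads are 22 mm wide; open, the fingers measure 114 mm over their backs; the gripper's body (76 mm by 85 mm) begins 54 mm behind the grasp point. The pads swing forward as they close: fully open they stand 13 mm farther back than shut.
Start: joints at [61.524, 18.69, -11.035, 60.275, 0, 82.311], TCP at [0.195, 0.514, 0.231] pointing down, gripper open.
Joint ranges: [-152.03, 152.03], [-55.5, 102.48], [-74.3, 77.21], [-110.64, 120.58], [-84.22, 78.4], [-180, 180]. Speed limits (degrees/s): [147.25, 147.25, 180, 180, 180, 180].

## Interface

Orientations are given as [roll, pitch, yaw] about the fixed x, y, z axes, in that order (R = Rz(yaw) Ry(pitch) Rx(roll)).
In Python, from cell import bot, get_image, camera_model, workorder, monitor gives the robot as it stands. The module is installed in compiled form; this text tells all that it offers. Calls block until the motion is done:
- bot.move_to(position, orientation): joint-space move of the TCP to a pose.
- bot.servo_line(position, ori=None, speed=0.15, f_stop=None): straight line of the TCP; ori=None keeps the orientation; speed is the mean speed in m/s. With f_stop (N) it stops when the force on the tool has changed by that much, and returns True; else False.
- bot.set_joints(angles): joint-space move.
- bot.open_gripper() and bot.grasp(effort=None): open the fingers fully, or close them until they stop; effort is the grip in N (None keeps the last).
- bot.pause(seconds).
- bot.solve_ik(position, orientation): joint angles nearest the present ones, or None.
- get_image(name): name is "scene" or "top" or "wrist"; returns (picture, depth): 384x512x3 uint8, red, green, blue; 384x512 float32, m along the optical axis (not along the pixel's ray), 0 where there is no reading.
- camera_model(name): a dict with "intrinsics" (3x3 intrinsics, pixels), "R" (3x3) and "t" (3): a world point X has camera coordinates R X + t. Camera axes: x right, y down, z forward; pixel columns grow to the right and rows downward; lengths in m; the calibration is good to about 2 mm. A picture is of the moment at which its call begins: read the wrist's pose just before it. camera_model takes no time and is no camera call; for the wrist camera it gives the pose at the moment of the call.
A pose or a line that the arm cannot do raises bot.Unreachable and nothing moves.
- workorder.close_job(): hands the job in, once; it reports no verdict.
Readings, each from a call of its own:
- monitor.get_t(): time.
- monitor.get_joint_pos(): joint angles.
- monitor.get_qvel(): joint speeds.
- monitor.get_effort(): joint torques, N m.
- monitor.get_position(): TCP position.
- monitor.get_tcp_rot(): TCP orientation.
- monitor.get_ft_force(): force on the tool from outside, world axes, zero at the start.
- monitor.get_wrist_torque(): the same for the moment, N m.
- monitor.get_grip_width(): finger opening in m.
Only numpy, scipy, OpenCV 4.12 (cv2) and the standard library are available. Lean on these libraries where they do the work, as an engineer would, in place of code of your own. Each camera call takes 0.05 s, during which the arm holds its last target. There are 200 camera calls.

## Working session

There is one attempt and no reset: what is moved stays moved. The work goes in short steps, each a Python script; the robot and the scene stay as the last script left them, time stands still between calls to the robot, and variables do not carry over. Pictures are saved under pics/ and viewed, about 8 in all and at most 12, crops included, and the job is handed in when it is done.

```bash
mkdir -p pics; python3 - <<'E'
from cell import bot,get_image,camera_model,monitor
import cv2,numpy as np
for n in("top","scene"):
    p,d=get_image(n); cv2.imwrite(f"pics/{n}0.png",p[:,:,::-1]); np.save(f"{n}0.npy",d)
    m=camera_model(n); print(n,{k:np.round(v,4).tolist() for k,v in m.items()})
print(monitor.get_t(),monitor.get_tcp_rot())
E
```

```text
top {'intrinsics': [[364.2201, 0.0, 251.616], [0.0, 364.2201, 193.0268], [0.0, 0.0, 1.0]], 'R': [[-0.0333, -0.9994, 0.0033], [-0.9796, 0.032, -0.1984], [0.1982, -0.0099, -0.9801]], 't': [0.0598, 0.5199, 0.7876]}
scene {'intrinsics': [[377.7122, 0.0, 255.6447], [0.0, 377.7122, 194.5048], [0.0, 0.0, 1.0]], 'R': [[-0.7499, 0.6615, -0.0039], [0.4255, 0.4779, -0.7685], [-0.5065, -0.578, -0.6399]], 't': [0.3435, -0.1896, 1.3133]}
0.1 [-1.79910467e+02 -1.05733031e-02  1.59210665e+02]
```

View pics/top0.png

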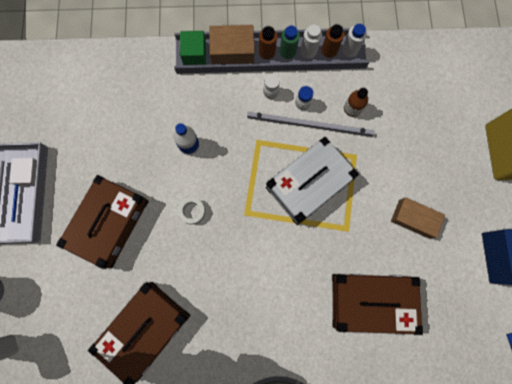

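View pics/scene0.png

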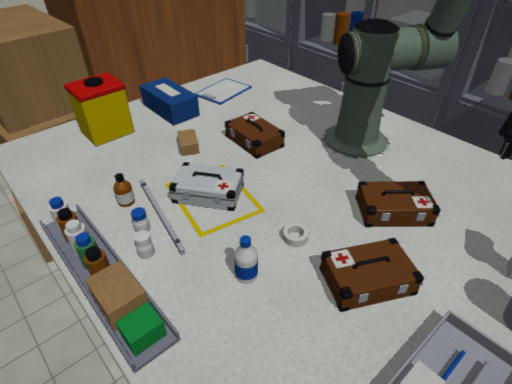

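The top view shows the white case at about (312,180), turned roughly 40° and overhanging the right side of the tape frame (corners near (260,142), (357,155), (348,229), (246,215)). The rail runs from (248,115) to (375,133). The brown cases are decoys.

```bash
cat > h.py <<'E'
import cv2,numpy as np
from cell import bot,get_image,camera_model,monitor
def cloud(n,p=None,d=None):
    if p is None: p,d=get_image(n)
    m=camera_model(n);K,R,t=m["intrinsics"],np.array(m["R"]),np.array(m["t"])
    v,u=np.mgrid[:384,:512]; r=np.stack([(u-K[0][2])/K[0][0],(v-K[1][2])/K[1][1],np.ones_like(d)],-1)
    X=(r*d[...,None]-t)@R
    C=-R.T@t; rw=r@R
    G=lambda z: C+rw*((z-C[2])/rw[...,2])[...,None]
    return p,d,X,G
def rect(P):
    (c,s,a)=cv2.minAreaRect((P[:,:2]*1000).astype(np.float32))
    s=np.array(s)
    # direction of long side, degrees from world y (ccw), within +-90
    w=a if s[0]>s[1] else a+90
    return np.array(c)/1000,np.sort(s),(w-90+90)%180-90
def biggest(m):
    n,l,st,_=cv2.connectedComponentsWithStats(m.astype(np.uint8)); return l==1+np.argmax(st[1:,4])
def case(n="top",near=(0.47,-0.09),p=None,d=None):
    p,d,X,G=cloud(n,p,d)
    ok=(d>0)&(X[...,2]>.05)&(X[...,2]<.068)&(np.linalg.norm(X[...,:2]-near,axis=-1)<.16)
    ok=biggest(ok); z=X[ok][:,2]
    return rect(X[ok])+(np.median(z),rect(G(.06)[ok]))
E
python3 - <<'E'
from h import *
p=cv2.imread("pics/top0.png")[:,:,::-1];d=np.load("top0.npy")
p,d,X,G=cloud("top",p,d)
print(X[180,312],X[240,150])
h=cv2.cvtColor(np.ascontiguousarray(p),cv2.COLOR_RGB2HSV)
y=(h[...,0]>18)&(h[...,0]<35)&(h[...,1]>110)&(h[...,2]>90)&(X[...,2]<.01)
y[:, 390:]=0; y[:130]=0
print("frame",rect(G(0)[y]),y.sum(),np.median(X[y][:,2]))
print("case",case("top",X[180,312][:2],p,d))
for nm,(u,v,z0,z1,r) in dict(rail=(312,124,.012,.03,.2),jarA=(272,86,.05,.07,.05),jarB=(305,96,.05,.07,.05),amber=(358,96,.05,.11,.06),spray=(183,133,.03,.13,.07),carton=(419,218,.03,.05,.09),roll=(193,210,.015,.03,.06)).items():
    c=X[v,u]; m=(X[...,2]>z0)&(X[...,2]<z1)&(np.linalg.norm(X[...,:2]-c[:2],axis=-1)<r)&(d>0)
    if nm=="rail":
        l=np.zeros_like(m,np.uint8); cv2.line(l,(248,115),(375,133),1,9); m&=l>0
    m=biggest(m)
    print(nm,rect(X[m]))
E
```

```text
[ 0.54310418 -0.09493259  0.07222281] [ 0.42584209  0.28878783 -0.00196196]
frame (array([ 0.55027594, -0.08043388]), array([193.99398804, 254.91061401]), -10.8629150390625) 1395 -0.000908554522341377
case (array([ 0.55031342, -0.09899841]), array([124.57952881, 182.22918701]), 36.98044967651367, np.float64(0.05840740669808648), (array([ 0.54849744, -0.09807678]), array([123.14039612, 181.78768921]), 37.15065002441406))
rail (array([ 0.70223865, -0.10865259]), array([ 13.6305275, 317.7913208]), -10.761329650878906)
jarA (array([ 0.79524884, -0.01601707]), array([34.2355957 , 34.72135162]), 86.50328826904297)
jarB (array([ 0.76244379, -0.09615643]), array([34.60601044, 35.22299957]), 48.1483154296875)
amber (array([ 0.74175708, -0.22087076]), array([39.73591614, 46.30664444]), -47.288841247558594)
spray (array([0.65390643, 0.19396741]), array([43.1323967 , 51.84785461]), 27.608015060424805)
carton (array([ 0.45440402, -0.34641724]), array([ 60.90353394, 100.65970612]), -27.023761749267578)
roll (array([0.49049213, 0.18724036]), array([60.15715408, 61.38553238]), 0.4463730454444885)
```

```bash
cat >> h.py <<'E'
BAY=np.array([.5503,-.0804]);BA=-10.8
def ax(a):
    a=np.radians(a); return np.array([np.cos(a),np.sin(a)]),np.array([-np.sin(a),np.cos(a)])  # W,L
def rep():
    for n in("top","scene"):
        try:
            c,s,a,z,g=case(n,BAY); W,L=ax(BA)
            print(n,"c",c.round(4),"size",s.round(0),"rel ang",round(a-BA,1),"bay xy mm",(1e3*np.array([(c-BAY)@W,(c-BAY)@L])).round(1),"z",round(z,4))
        except Exception as e: print(n,e)
    print("t",round(monitor.get_t(),1),"tcp",np.round(monitor.get_position(),3),"F",np.round(monitor.get_ft_force(),1))
def go(q,z,yaw,speed=.15,f=None):
    return bot.servo_line([q[0],q[1],z],[180,0,yaw],speed=speed,f_stop=f)
E
python3 - <<'E'
from h import *
rep()
c=np.array([.5494,-.0985]);W,L=ax(37)
q=c+.072*L-.1*W
bot.grasp(40)
bot.move_to([q[0],q[1],.15],[180,0,217])
go(q,.022,217,.2)
rep()
W2,_=ax(31)
q2=q+.03*W+.028*W2
print("stop",go(q2,.022,211,.08,60))
rep()
E
```

```text
top c [ 0.5502 -0.0986] size [125. 182.] rel ang 47.7 bay xy mm [  3.3 -17.9] z 0.0584
scene c [ 0.5537 -0.0972] size [126. 181.] rel ang 47.5 bay xy mm [  6.5 -15.8] z 0.0614
t 0.2 tcp [0.195 0.514 0.231] F [ 0.6 -0.  -0.6]
top c [ 0.5502 -0.0984] size [122. 182.] rel ang 48.0 bay xy mm [  3.3 -17.7] z 0.0584
scene c [ 0.5538 -0.0974] size [125. 182.] rel ang 47.3 bay xy mm [  6.6 -16. ] z 0.0614
t 4.2 tcp [ 0.427 -0.102  0.023] F [ 0.5 -0.7  0.3]
stop False
top c [ 0.5478 -0.0565] size [ 98. 114.] rel ang -50.6 bay xy mm [-6.9 23. ] z 0.0586
scene c [ 0.5617 -0.0976] size [136. 182.] rel ang 40.0 bay xy mm [ 14.4 -14.7] z 0.0613
t 5.2 tcp [ 0.469 -0.068  0.022] F [-12.4  -0.5   8.6]
```

```bash
python3 - <<'E'
from h import *
q=np.array(monitor.get_position()[:2])
for a,s in((26,.018),(18,.018)):
    W,_=ax(a); q=q+s*W
    print("stop",go(q,.022,180+a-3,.08,60))
    print(np.round(monitor.get_ft_force(),1))
rep()
p,d=get_image("scene");cv2.imwrite("pics/s1.png",cv2.resize(p[120:260,120:320,::-1],None,fx=3,fy=3))
E
```

```text
stop False
[-7.1  0.3  0.2]
stop False
[-7.6  1.6  2.3]
top c [ 0.5755 -0.028 ] size [44. 99.] rel ang -61.1 bay xy mm [14.9 56.2] z 0.0585
scene c [ 0.5826 -0.0964] size [136. 183.] rel ang 28.2 bay xy mm [34.8 -9.7] z 0.0613
t 6.0 tcp [ 0.499 -0.053  0.021] F [-7.1  2.2  2.1]
```

View pics/s1.png

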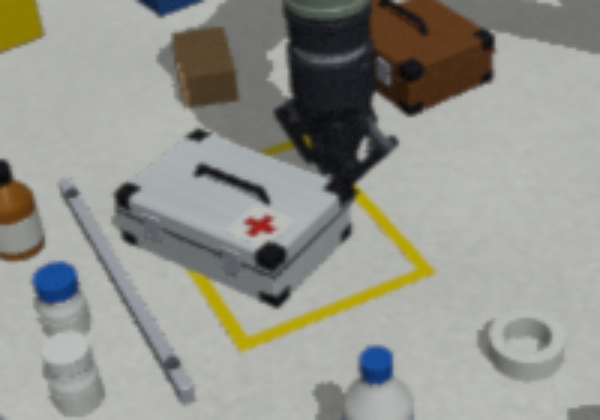

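The crop shows the case turned partway round. The finger is at its near-left corner, and the gap to the rail is still open. Next I push the far-right end back toward the robot.

```bash
python3 - <<'E'
from h import *
q=np.array(monitor.get_position()[:2]); W,L=ax(17)
go(q-.03*W,.022,197,.15); go(q-.03*W,.16,197,.25)
rep()
c,s,a,z,g=case("scene",BAY); c=c-[.003,-.001]; W,L=ax(a)
print(a,c)
q=c-.072*L+.092*W
go(q,.16,180+a,.25); rep()
print(go(q,.036,180+a,.15,15)); rep()
E
```

```text
top c [ 0.5735 -0.0599] size [105. 123.] rel ang -62.1 bay xy mm [18.9 24.5] z 0.0585
scene c [ 0.5886 -0.095 ] size [124. 181.] rel ang 28.0 bay xy mm [40.3 -7.2] z 0.0613
t 7.2 tcp [ 0.469 -0.061  0.158] F [-0.1 -0.2 -0.4]
17.881858825683594 [ 0.58617371 -0.09347643]
top c [ 0.5934 -0.0826] size [ 96. 160.] rel ang 27.5 bay xy mm [42.8  5.9] z 0.0585
scene c [ 0.589  -0.0947] size [122. 183.] rel ang 28.7 bay xy mm [40.7 -6.8] z 0.0613
t 8.5 tcp [ 0.695 -0.133  0.16 ] F [ 0.1 -0.5  0.3]
False
top c [ 0.6845 -0.1231] size [0. 2.] rel ang -35.9 bay xy mm [139.9 -16.8] z 0.0658
scene c [ 0.5886 -0.0955] size [123. 183.] rel ang 28.2 bay xy mm [40.4 -7.6] z 0.0613
t 9.5 tcp [ 0.697 -0.134  0.038] F [-0.6  0.5 -0.2]
```

```bash
python3 - <<'E'
from h import *
q=np.array(monitor.get_position()[:2])
for a,s in((17,.024),(14,.016),(8,.016)):
    W,_=ax(a); q=q-s*W
    print("stop",go(q,.036,180+a-2,.08,60),np.round(monitor.get_ft_force(),1)); rep()
E
```

```text
stop False [ 0.7  0.6 -0.3]
top c [ 0.6611 -0.1427] size [ 8. 24.] rel ang 23.1 bay xy mm [120.5 -40.5] z 0.0596
scene c [ 0.5968 -0.0922] size [145. 181.] rel ang 27.5 bay xy mm [47.8 -2.8] z 0.0613
t 10.1 tcp [ 0.674 -0.141  0.036] F [ 0.6  0.  -0.3]
stop False [ 2.8 -1.   0.6]
top c [ 0.6442 -0.1575] size [17. 23.] rel ang -6.8 bay xy mm [106.7 -58.2] z 0.0585
scene c [ 0.5872 -0.0917] size [144. 182.] rel ang 23.5 bay xy mm [38.4 -4.2] z 0.0614
t 10.5 tcp [ 0.659 -0.145  0.036] F [ 2.1 -0.7  0.4]
stop False [ 3.2 -1.4  1. ]
top c [ 0.6227 -0.1676] size [20. 34.] rel ang -43.1 bay xy mm [ 87.5 -72.1] z 0.0592
scene c [ 0.5748 -0.0902] size [142. 182.] rel ang 19.2 bay xy mm [25.9 -5. ] z 0.0614
t 11.0 tcp [ 0.643 -0.147  0.036] F [ 2.7 -1.4  1.7]
```

```bash
python3 - <<'E'
from h import *
q=np.array(monitor.get_position()[:2])
_,L=ax(7)
for a,s in((4,.017),(0,.017)):
    W,L=ax(a); q=q-s*W-.002*L
    print("stop",go(q,.036,180+a,.08,60),np.round(monitor.get_ft_force(),1)); rep()
W,L=ax(-2); go(q+.025*W,.036,180,.15); go(q+.025*W,.16,180,.25); rep()
E
```

```text
stop False [ 2.8 -2.6  1.3]
top c [ 0.6071 -0.1575] size [18. 44.] rel ang 5.0 bay xy mm [ 70.2 -65.1] z 0.059
scene c [ 0.5643 -0.089 ] size [144. 182.] rel ang 13.3 bay xy mm [15.4 -5.9] z 0.0613
t 11.4 tcp [ 0.627 -0.15   0.036] F [ 3.1 -2.   1.2]
stop False [ 2.1 -1.5  0.2]
top c [ 0.5932 -0.1401] size [28. 90.] rel ang -8.1 bay xy mm [ 53.3 -50.6] z 0.0583
scene c [ 0.552  -0.0871] size [142. 186.] rel ang 8.7 bay xy mm [ 2.9 -6.3] z 0.0613
t 11.9 tcp [ 0.609 -0.152  0.036] F [ 3.1 -2.1  0.7]
top c [ 0.5381 -0.0885] size [124. 181.] rel ang 8.3 bay xy mm [-10.5 -10.2] z 0.0584
scene c [ 0.5427 -0.0862] size [125. 184.] rel ang 9.0 bay xy mm [-6.4 -7.1] z 0.0614
t 13.0 tcp [ 0.633 -0.153  0.158] F [-0.3 -0.1 -0.5]
```

```bash
python3 - <<'E'
from h import *
a=-2.3;c=np.array([.5403,-.0873]);W,L=ax(a)
q=c+.076*L-.1*W
go(q,.16,180+a,.25); go(q,.024,180+a,.2,15)
q=q+.027*W; go(q,.024,180+a,.12,60); rep()
for da in(-3,-6):
    W,L=ax(a+da); q=q+.009*W
    print("stop",go(q,.024,180+a+da,.06,60)); rep()
E
```

```text
top c [ 0.5159 -0.1745] size [ 6. 22.] rel ang 92.7 bay xy mm [-16.1 -98.9] z 0.0582
scene c [ 0.536  -0.0856] size [142. 187.] rel ang 9.8 bay xy mm [-13.1  -7.8] z 0.0614
t 15.4 tcp [ 0.47  -0.008  0.024] F [-0.1  0.1 -0.2]
stop False
top c [ 0.5365 -0.1759] size [ 6. 32.] rel ang 93.3 bay xy mm [  4.4 -96.4] z 0.057
scene c [ 0.5368 -0.0867] size [140. 183.] rel ang 7.4 bay xy mm [-12.1  -8.7] z 0.0614
t 15.8 tcp [ 0.478 -0.009  0.024] F [-3.2  2.3  0.5]
stop False
top c [ 0.5659 -0.1803] size [ 8. 57.] rel ang 93.3 bay xy mm [ 34.  -95.2] z 0.0584
scene c [ 0.5417 -0.0902] size [139. 185.] rel ang 4.2 bay xy mm [ -6.6 -11.3] z 0.0614
t 16.2 tcp [ 0.487 -0.01   0.023] F [-3.4  4.  -1.1]
```

```bash
python3 - <<'E'
from h import *
q=np.array(monitor.get_position()[:2]);W,L=ax(-9)
q=q+.0105*W; print(go(q,.024,171,.06,60)); rep()
W,L=ax(BA); go(q-.03*W,.024,169,.15); go(q-.03*W,.16,169,.25)
bot.move_to([.3,.25,.2],[180,0,169]); rep()
E
```

```text
False
top c [ 0.5724 -0.1832] size [14. 45.] rel ang 87.2 bay xy mm [ 41.  -96.8] z 0.0586
scene c [ 0.5468 -0.0902] size [139. 183.] rel ang 1.6 bay xy mm [ -1.6 -10.3] z 0.0613
t 16.6 tcp [ 0.495 -0.01   0.023] F [-2.7  3.1 -0.6]
top c [ 0.5501 -0.094 ] size [123. 182.] rel ang 0.4 bay xy mm [  2.4 -13.4] z 0.0584
scene c [ 0.5544 -0.0927] size [123. 183.] rel ang 0.8 bay xy mm [  6.3 -11.3] z 0.0614
t 18.9 tcp [0.301 0.249 0.2  ] F [-1.  -0.7  0.1]
```

```bash
python3 - <<'E'
from h import *
p,d=get_image("top");cv2.imwrite("pics/t2.png",cv2.resize(p[60:260,150:460,::-1],None,fx=2.5,fy=2.5,interpolation=cv2.INTER_CUBIC))
p,d,X,G=cloud("top",p,d); h=cv2.cvtColor(p,cv2.COLOR_RGB2HSV)
y=(h[...,0]>18)&(h[...,0]<35)&(h[...,1]>110)&(h[...,2]>90)&(X[...,2]<.01); y[:,390:]=0; y[:130]=0
print(rect(G(0)[biggest(y)]))
for nm,(u,v,z0,z1,r) in dict(jarA=(272,86,.05,.07,.05),jarB=(305,96,.05,.07,.05),amber=(358,96,.05,.11,.06),spray=(183,133,.03,.13,.07),carton=(419,218,.03,.05,.09),roll=(193,210,.015,.03,.06)).items():
    c=X[v,u]; m=biggest((X[...,2]>z0)&(X[...,2]<z1)&(np.linalg.norm(X[...,:2]-c[:2],axis=-1)<r)&(d>0)); print(nm,rect(X[m])[0].round(4))
E
```

```text
(array([ 0.55046497, -0.08048225]), array([193.76274109, 254.97747803]), -10.849624633789062)
jarA [ 0.7955 -0.0147]
jarB [ 0.7624 -0.0956]
amber [ 0.7418 -0.221 ]
spray [0.6535 0.1937]
carton [ 0.4548 -0.346 ]
roll [0.4905 0.1875]
```

View pics/t2.png

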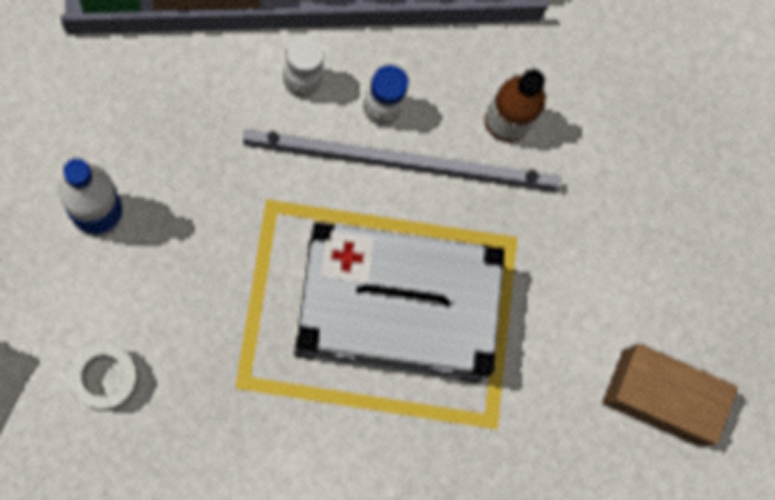

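The crop shows the case (lid from about (300,225) to (505,375)) parallel to the rail, with the tape visible all round it. The loose things have not moved.

```bash
python3 -c "
from cell import workorder,monitor
print(monitor.get_t(),monitor.get_ft_force()); workorder.close_job()"
```

```text
18.95 [-0.07543885 -0.03208117  0.47506969]
the job is handed in; nothing more can be done
```

The case now stands inside the yellow tape frame with a long side squarely facing the rail, and the job is handed in at about 19 s of the 61 s allowed.

I turned it about 48° with the shut fingertips in three pushes: its near-left end away from the robot, its far-right end back, then the near-left end again. The force readings I printed between pushes stayed under about 16 N. The fingers stayed low beside the case and crossed it only at 0.16 m, well above the handle.

Last checks:
- **Squareness:** the case is off the bay's direction by 0.4° in the top view and 0.8° in the scene view.
- **Position:** it sits about 3 mm towards the rail and 12 mm to the right of the bay centre. That leaves roughly 11 mm to the tape on the tightest side.
- **Camera disagreement:** the two views differ by about 4 mm along the bay's x, much as they did before any push, and 2 mm along its y. Both are well inside the margins.
- **Height:** the lid reads the same height as at the start, so the case stands flat.
- **Other things:** the bottles, jars, carton and tape roll are where they were to within about 1.5 mm, which is measurement noise. The arm stands clear, with no contact force.

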